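# Couple a pull-test sample to the force gauge's snap hook and pre-tension it

## Task

Set up the pull test on the small stand with the blue gauge: push the gauge carriage forward by its black knob until the raised snap hook can come down on the sample's eye bolt, fold the hook down and press it gently onto the eye until its sprung gate gives way and snaps shut behind the ring. Then draw the carriage back by the knob until the gauge's needle rests in the green band, and let go. Never let the needle run into the red or lean hard on the hook, and leave the other things on the desk where they are.

Things in the scene. Friction and masses are not known exactly. Their poses are not given: they have to be found in the camera images.
- eye_bar (a point): near side of the sample's steel eye bolt: middle of the 7 mm round bar that the hook must take, 85 mm above the desk. Frame (upright, fixed to the holder): y level along the pull line from sample to gauge, x to the stand's rear (away from the robot), z up. The holder is fixed, but its place along the stand differs from time to time
- eye_centre (a point): centre of the eye, a level ring of 26 mm hole and 40 mm outer width. Beyond it a stud joins it to the upright aluminium sample plate, 100 mm wide, top 125 mm above the desk, whose face is 36 mm from this centre, held between two 16 mm posts (top 127 mm) on the stand's bed
- carriage (a joint): position of the gauge carriage along the stand's two guide rods, m: 0 fully back (away from the sample), grows as it is pushed towards the sample, at most 0.11. It drags stiffly (about 12 N) and stays where it is left
- knob (a point): centre of the top of the black grip knob at the carriage's front (robot) side, by which it is pushed either way: an upright cylinder 20 mm across, top 106 mm and foot 70 mm above the desk, on a 30 mm wide arm (arm top 65 mm). The blue gauge's front face is 49 mm behind its axis; the gauge's top is 100 mm, its dial rim 111 mm above the desk. Frame axes as eye_bar
- spindle: gauge spindle with the fork (20 mm wide) and the snap hook it carries; origin: the pin on which the hook swings, on the pull line, 85 mm above the desk. It moves with the carriage; under pull it comes out towards the sample, 1 mm for 1.5 N, at most 13.5 mm. The bar meets the gate when, with the hook raised, origin and eye_bar are about 45 mm apart (41 to 48 works; else hook steel meets ring)
- hook (a joint): swing of the snap hook about its pin, rad: 0 level towards the sample, grows as raised (1.57 upright); stays where it is left. Pressed down, it meets the eye bar with its gate at about 0.85; 5 to 12 N on its back push the gate in until it slips past the bar at about 0.25 and snaps shut; its back comes to rest solidly on the bar at about 0.03. Under pull it settles near 0.1
- hook_back (a point): the place to press: on the outer side of the hook's straight back, 44 mm along it from the pin; z of its frame points out of the back, -y along it away from the pin. The hook is a D-shaped carabiner of 7 mm steel bar, 66 mm long, 41 mm tall; at hook 0 its back is uppermost, its top line level, 9.5 mm above the pin, from 16 to 46 mm from the pin; over 40 N on it would bend the spindle
- hook_bow (a point): inside of the hook's far bend, where the ring bears under pull: 51 mm along and 4 mm below the pin at hook 0. Frame turns with the hook: -y along the hook away from the pin, z out of its back. The bar is inside the hook when eye_bar lies between 6 mm beyond this point and 18 mm nearer the pin, and between 9 mm above and 17 mm below it
- gate (a joint): opening of the hook's sprung brass-coloured gate, a 5 mm rod 26 mm long on the hook's underside that swings inwards only, rad: 0 shut, 0.6 to 0.9 when the eye bar slips past it
- needle (a joint): angle of the gauge's black needle, rad clockwise from zero: 0.2356 rad for a newton of pull (0.353 rad for each further mm of carriage travel once the ring bears in the hook). Green band: 5 to 8 N (1.18 to 1.88 rad); red: 12 N (2.83 rad) to the end of the scale at 20 N
- dial_centre (a point): centre of the gauge's white dial, 65 mm across, facing up on the blue gauge, 110 mm above the desk. Seen from the robot the zero is at half past seven, the scale runs clockwise to half past four; the green band lies between ten and eleven o'clock, the red from one o'clock on
- screwdriver_1: bystander: screwdriver with a blue handle, 177 mm long, lying; origin at the centre of its underside; not to be moved
- hex_key_set: bystander: folding set of hex keys, orange, 38 x 100 x 23 mm, lying; origin at the centre of its underside; not to be moved
- ring_gauge_1: bystander: dark setting ring, 42 mm across, 14 mm high, lying flat; origin at the centre of its underside; not to be moved
- tweezers: bystander: steel tweezers, 12 x 120 x 9 mm, lying; origin at the centre of its underside; not to be moved
- magnet_dish: bystander: round steel dish of small screws, 84 mm across, 16 mm high; origin at the centre of its underside; not to be moved
- caliper: bystander: steel caliper, 58 x 150 x 9 mm, lying flat; origin at the centre of its underside; not to be moved

How it is judged:
By the outcome, as a careful person would: the job done as asked, in the order asked, and still so for the second after the job is handed in, with the robot touching nothing.
It also fails if it takes over 58 s, if anything falls off the work surface, if the arm or the gripper's body presses on something with over 40 N, if the wrist force passes 120 N, or if a joint passes its speed limit or range.

## Robot

A 7-joint arm with a two-finger parallel gripper is mounted at the origin on a cart in front of the work surface, level with it; the furniture and walls round the work are solid. World frame = base frame: x ahead of the robot, y to its left, z up, the work surface at z = 0. Lengths are in m, angles in degrees, forces in N, time in s.
With the tool pointing down it reaches from about 0.425 to 0.875 m from the base axis. Payload 4.7 kg.
Tool frame: the origin (TCP) lies midway between the tips of the shut fingers; the grasp point (between the pads) lies 19 mm behind it; z points along the fingers, y is the line along which they close (so a half turn about z gives the same grasp; the last joint's range is limited). The gripper opens to 87 mm and grips with 3 to 60 N. Pads are 19 mm wide; open, the fingers measure 117 mm over their backs; the gripper's body (75 mm by 190 mm) begins 51 mm behind the grasp point.
Start: joints at [76.667, 18.392, -4.016, 83.108, 1.295, 78.541, -3.26], TCP at [0.159, -0.63, 0.223] pointing down, gripper open.
Joint ranges: [-163.93, 163.93], [-17.29, 119.83], [-79.2, 71.16], [3.27, 140.29], [-89.18, 269.18], [5.43, 117.66], [-154.24, 154.24]. Speed limits (degrees/s): [147.25, 147.25, 180, 180, 180, 180, 180].

## Interface

Orientations are given as [roll, pitch, yaw] about the fixed x, y, z axes, in that order (R = Rz(yaw) Ry(pitch) Rx(roll)).
In Python, from cell import env, viewer, boxes_of, masks_of gives the robot as it stands. The module is installed in compiled form; this text tells all that it offers.
- The arm moves only by the tool apply_moves, never from a script. Its argument "moves" is a list of rows, each a list of 7 numbers: the shift along the tool's x, y, z scaled (see below), then the turn, a rotation vector about the tool's x, y, z scaled (see below), then the opening, from 0 (shut) to 1 (fully open). A call has 1 to 20 rows; each row is the pose to reach, as a shift and turn from the pose commanded when the call began, along the tool's axes at that moment; what a row does not reach only later rows make up. The controller multiplies each number of a shift by 0.2 m and each number of a turn by 1.5 rad. A row lasts 1/10 s, in which the tool goes at most 50 mm and 8.59 degrees, less where a joint would pass 70% of its speed; a pose out of reach is approached as far as the arm can. A call with a number of a shift or a turn outside -1 to 1 is refused whole. A call with a gripper value outside its range is refused whole. The fingers move at their own pace and stop on an object; "grip_force" is the grip in N (left out, the last holds). Time passes only in rows, so rows that repeat a pose let the fingers close. It gives the time, the measured TCP pose, the force, the opening and the grip force at its end, in the units of the state.
- env.get_obs(): the state, without advancing time (a new reading comes with each control period).
- viewer.read_camera(name): name is "scene" or "top" or "wrist"; returns the picture (480x640x3 uint8, red, green, blue); there is no depth.
- viewer.get_calibration(name): a dict with "fov_y" (degrees; the focal length in pixels is half the picture's height over the tangent of half this angle, whatever the lens; pixels are square), "cx", "cy" (the principal point, pixels), "k1" (the pictures are not rectified: a ray, as slopes to the right and down, at radius r is drawn at 1 + k1 r^2 times it, then the intrinsics apply), "position" and "orientation" of the camera in the world. Camera axes: x right, y up, looking along -z (the intrinsics and any distortion apply to the point x, -y, -z); pixel columns grow to the right and rows downward; lengths in m; the calibration is good to about 2 mm. A picture is of the moment at which its call begins: read the wrist's pose just before it. get_calibration takes no time and is no camera call; for the wrist camera it gives the pose at the moment of the call.
- env.sign_off(): hands the job in; it is judged then, once.
Trained networks look in the newest picture that a camera, given by its name, has taken for a name from the list of things; names that differ only in an ending like _2 or _b are one class to them, and where a whole thing is asked for, a point or a joint stands for the part that bears it (a point fixed in the world has none). Each returns a list of dicts, best first, with "conf" (0 to 1); they miss things now and then, are a little off and sometimes report something else, mostly with a low value. They report only what shows in the picture. A call takes as long as a camera call.
- boxes_of(camera, target): "location" ([column, row] in pixels, amid what is visible of it).
- masks_of(camera, target): "pixels" (480x640 bool, what is visible of it) and "location" ([column, row] in pixels, amid what is visible of it).
The state is a dict: "time_s": time; "qpos": joint angles; "joint_velocities": joint speeds; "effort": joint torques, N m; "tool_pos": TCP position; "tool_rot": TCP orientation; "force": force on the tool from outside, world axes, zero at the start; "wrist_torque": the same for the moment, N m; "grip_width": finger opening in m; "grasp_force": force on a finger pad.
Only numpy, scipy, OpenCV 4.12 (cv2) and the standard library are available. Lean on these libraries where they do the work, as an engineer would, in place of code of your own. Each camera call takes 0.05 s, during which the arm holds its last target. There are 200 camera calls.

## Working session

There is one attempt and no reset: what is moved stays moved. The work goes in short steps, Python scripts to look and compute and a tool call to move; the robot and the scene stay as the last step left them, time stands still between calls to the robot, and variables do not carry over. Pictures are saved under pics/ and viewed, at most 10 in all, crops included, and the job is handed in when it is done.

Besides the shell and the picture viewer there is one more tool, called after ">>>" by a JSON object that holds its "fn" and its "kwargs". apply_moves: Moves the arm, as the interface text tells. Shifts and turns lie within -1 to 1; 1 stands for 0.2 m of shift or 1.5 rad of turn. Its arguments: {"type":"object","properties":{"moves":{"type":"array","items":{"type":"array","items":{"type":"number","minimum":-1,"maximum":1}}},"grip_force":{"type":"number"}},"required":["moves"]}

```bash
mkdir -p pics
cat > h.py <<'E'
import numpy as np, cv2
from scipy.spatial.transform import Rotation as R
from cell import env, viewer, boxes_of, masks_of
def ray(cal,px):
    f=240/np.tan(np.radians(cal['fov_y'])/2)
    d=np.array([(px[0]-cal['cx'])/f,(px[1]-cal['cy'])/f]); u=d.copy()
    for _ in range(20): u=d/(1+cal['k1']*(u@u))
    return rot(cal)@np.array([u[0],-u[1],-1.])
def rot(cal):
    o=np.array(cal['orientation'])
    if o.shape==(3,3): return o
    return R.from_euler('xyz',o,degrees=True).as_matrix() if o.size==3 else R.from_quat(o).as_matrix()
def at_z(cal,px,z):
    d=ray(cal,px);p=np.array(cal['position']);return p+d*(z-p[2])/d[2]
def proj(cal,P):
    f=240/np.tan(np.radians(cal['fov_y'])/2)
    c=rot(cal).T@(np.array(P)-cal['position']); u=np.array([c[0],-c[1]])/-c[2]
    u=u*(1+cal['k1']*(u@u)); return u*f+[cal['cx'],cal['cy']]
def snap(cam,name):
    cal=viewer.get_calibration(cam); im=viewer.read_camera(cam)
    cv2.imwrite(f'pics/{name}.png',im[:,:,::-1]); return cal,im
E
python3 - <<'E'
from h import *
print({k:v for k,v in env.get_obs().items() if k in('tool_pos','tool_rot','force','grip_width','time_s')})
Z=dict(eye_bar=.085,eye_centre=.085,knob=.106,dial_centre=.11,spindle=.085,hook_back=.12,screwdriver_1=.01,hex_key_set=.02,ring_gauge_1=.014,tweezers=.009,magnet_dish=.016,caliper=.005)
for c in('top','scene'):
    cal,im=snap(c,c+'0');print(c,cal)
    for k,z in Z.items():
        r=boxes_of(c,k)
        print(k,[(np.round(b['location']),round(b['conf'],2),np.round(at_z(cal,b['location'],z),3)) for b in r[:2]])
E
```

```text
{'time_s': 0.0, 'tool_pos': array([ 0.15856652, -0.62978354,  0.22146352]), 'tool_rot': array([-1.79889926e+02,  6.14929063e-03,  1.41391374e+01]), 'force': array([ 0.10408815, -0.16968694,  0.21788287]), 'grip_width': 0.08718808865035954}
top {'fov_y': 42.0693412240667, 'cx': 311.5008270401508, 'cy': 247.99168190429398, 'k1': -0.12928007309650352, 'position': array([0.3061875 , 0.0475969 , 1.73504686]), 'orientation': array([  6.4584418 ,   0.39685819, -89.51210966])}
eye_bar [(array([352., 226.]), 0.84, array([ 0.552, -0.048,  0.085]))]
eye_centre [(array([351., 227.]), 0.64, array([ 0.55 , -0.044,  0.085]))]
knob [(array([126., 231.]), 0.68, array([0.533, 0.555, 0.106])), (array([270., 211.]), 0.57, array([0.587, 0.172, 0.106]))]
dial_centre [(array([268., 215.]), 0.79, array([0.578, 0.177, 0.11 ]))]
spindle [(array([299., 215.]), 0.53, array([0.581, 0.095, 0.085]))]
hook_back []
screwdriver_1 [(array([457., 276.]), 0.67, array([ 0.425, -0.345,  0.01 ])), (array([173., 280.]), 0.5, array([0.409, 0.446, 0.01 ]))]
hex_key_set [(array([496., 238.]), 0.82, array([ 0.533, -0.454,  0.02
[... 812 characters left out ...]
8, array([0.588, 0.167, 0.085]))]
eye_centre [(array([333., 232.]), 0.94, array([ 0.51 , -0.031,  0.085])), (array([293., 220.]), 0.74, array([0.649, 0.036, 0.085]))]
knob [(array([262., 239.]), 0.62, array([0.545, 0.195, 0.106]))]
dial_centre [(array([263., 239.]), 0.8, array([0.535, 0.195, 0.11 ]))]
spindle [(array([290., 229.]), 0.66, array([0.596, 0.075, 0.085]))]
hook_back []
screwdriver_1 []
hex_key_set [(array([428., 218.]), 0.42, array([ 0.531, -0.439,  0.02 ]))]
ring_gauge_1 []
tweezers [(array([274., 314.]), 0.58, array([0.315, 0.275, 0.009]))]
magnet_dish [(array([205., 314.]), 0.89, array([0.395, 0.44 , 0.016]))]
caliper [(array([136., 306.]), 0.86, array([0.546, 0.59 , 0.005]))]
```

Run:
```python
import cv2
a=cv2.imread('pics/top0.png')[170:300,220:400];b=cv2.imread('pics/scene0.png')[150:330,200:400]
cv2.imwrite('pics/c0.png',cv2.vconcat([cv2.resize(a,(416,300),interpolation=2)]));
import numpy as np
a=cv2.resize(a,None,fx=4,fy=4,interpolation=2)
cv2.imwrite('pics/c0.png',a)
```

```text
(no output)
```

View pics/c0.png

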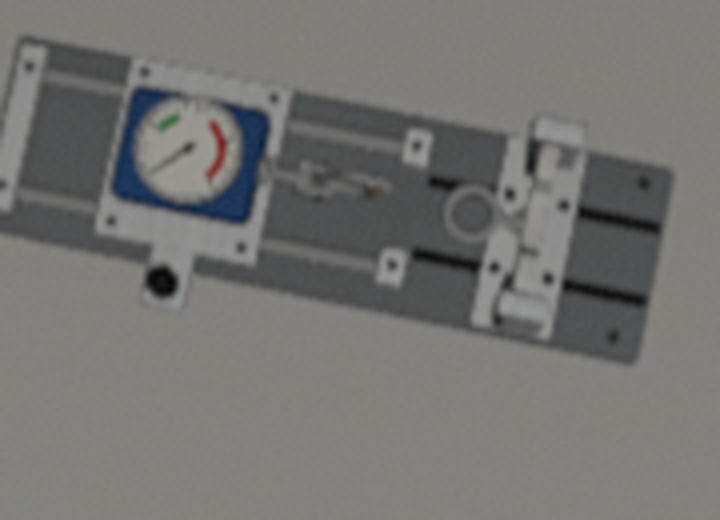

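View pics/scene0.png

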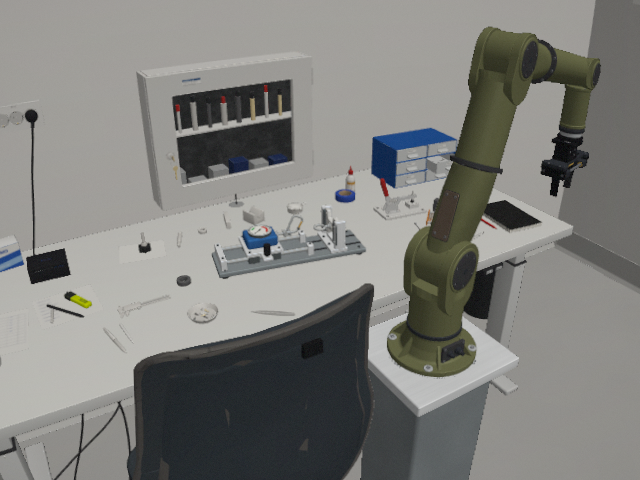

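The top crop shows the gauge on the left with the dial at about (267,207), the black knob at about (260,240), the hook at about (299,215) and the eye ring at about (337,223). The scene view shows free space above the stand and the chair well in front of it.

Run:
```python
from h import *
cal=viewer.get_calibration('top')
C=lambda x,y:(220+x/4,170+y/4)
d=at_z(cal,C(188,150),.11);k=at_z(cal,C(162,282),.106);e=at_z(cal,C(470,213),.085);p=at_z(cal,C(305,177),.085)
r1=at_z(cal,C(410,255),.02);
A=at_z(cal,C(20,37),.02);B=at_z(cal,C(672,170),.02);E1=at_z(cal,C(637,362),.02)
for n,v in dict(d=d,k=k,e=e,p=p,A=A,B=B,E=E1).items():print(n,np.round(v,4))
u=(e-d)[:2];print('yaw line',np.degrees(np.arctan2(u[1],u[0])),np.linalg.norm(u)); u=(B-A)[:2];print('bed',np.degrees(np.arctan2(u[1],u[0])))
print(np.linalg.norm((e-p)[:2]),np.linalg.norm((d-k)[:2]))
```

```text
d [0.5969 0.179  0.11  ]
k [0.5093 0.195  0.106 ]
e [ 0.56   -0.0083  0.085 ]
p [0.5835 0.1022 0.085 ]
A [0.6931 0.3063 0.02  ]
B [ 0.6015 -0.1513  0.02  ]
E [ 0.4669 -0.1263  0.02  ]
yaw line -101.14989882465369 0.19093950493130732
bed -101.32388004494666
0.11304569180573648 0.08901620798467279
```

```bash
cat >> h.py <<'E'
def rel(p,yaw,o=None):
    o=o or env.get_obs(); Rt=R.from_euler('xyz',o['tool_rot'],degrees=True)
    d=Rt.inv().apply(np.array(p)-o['tool_pos'])/.2
    w=(Rt.inv()*R.from_euler('xyz',[180,0,yaw],degrees=True)).as_rotvec()/1.5
    return np.round(d,4),np.round(w,4)
E
python3 - <<'E'
from h import *
o=env.get_obs();c=viewer.get_calibration('wrist')
Rt=R.from_euler('xyz',o['tool_rot'],degrees=True)
print('cam in tool',Rt.inv().apply(c['position']-o['tool_pos']),(Rt.inv().as_matrix()@rot(c)).round(2),c['fov_y'])
for yaw in(79,-11.2,168.8):print(yaw,rel([.56,.1,.32],yaw))
E
```

```text
cam in tool [ 0.07316608  0.000281   -0.16223668] [[-0.    0.96  0.27]
 [ 1.    0.   -0.  ]
 [-0.    0.27 -0.96]] 67.09088838207266
79 (array([ 2.8375, -3.0509, -0.4876]), array([ 0.000e+00,  1.000e-04, -7.547e-01]))
-11.2 (array([ 2.8375, -3.0509, -0.4876]), array([1.000e-04, 0.000e+00, 2.949e-01]))
168.8 (array([ 2.8375, -3.0509, -0.4876]), array([-0.0000e+00,  1.0000e-04, -1.7995e+00]))
```

>>> {"fn": "apply_moves", "kwargs": {"moves": [[0.9,-1,-0.4,0,0,0,1],[0.9,-1,-0.4,0,0,0,1],[0.9,-1,-0.4,0,0,0,1],[0.9,-1,-0.4,0,0,0,1],[0.9,-1,-0.4,0,0,0,1],[0.9,-1,-0.4,0,0,0,1],[0.9,-1,-0.4,0,0,0,1]]}}

```text
time_s: 2.0
tool_pos: [0.2883, -0.3889, 0.305]
tool_rot: [179.8, -0.1, 14.6]
force: [0.1, -0.1, 0.4]
grip_width: 0.0867
grasp_force: 0.0
```

>>> {"fn": "apply_moves", "kwargs": {"moves": [[0.9,-1,0,0,0,0,1],[0.9,-1,0,0,0,0,1],[0.9,-1,0,0,0,0,1],[0.9,-1,0,0,0,0,1],[0.9,-1,0,0,0,0,1],[0.9,-1,0,0,0,0,1],[0.9,-1,0,0,0,0,1]]}}

```text
time_s: 2.7
tool_pos: [0.4114, -0.152, 0.3027]
tool_rot: [180.0, -0.0, 14.5]
force: [-0.6, -0.1, 0.4]
grip_width: 0.0869
grasp_force: 0.0
```

>>> {"fn": "apply_moves", "kwargs": {"moves": [[0.87,-0.99,0,0,0,0.295,1],[0.87,-0.99,0,0,0,0.295,1],[0.87,-0.99,0,0,0,0.295,1],[0.87,-0.99,0,0,0,0.295,1],[0.87,-0.99,0,0,0,0.295,1],[0.87,-0.99,0,0,0,0.295,1],[0.87,-0.99,0,0,0,0.295,1],[0.87,-0.99,0,0,0,0.295,1],[0.87,-0.99,0,0,0,0.295,1]]}}

```text
time_s: 3.6
tool_pos: [0.5306, 0.0769, 0.302]
tool_rot: [179.9, 0.0, -11.4]
force: [0.6, -1.2, 0.3]
grip_width: 0.087
grasp_force: 0.0
```

Run:
```python
from h import *
o=env.get_obs();print(o['time_s'],o['tool_pos'],o['tool_rot'],o['qpos'])
cal,im=snap('wrist','w0')
Z=dict(eye_bar=.085,eye_centre=.085,knob=.106,dial_centre=.11,spindle=.085,hook_back=.13)
for k,z in Z.items():
    r=boxes_of('wrist',k)
    print(k,[(np.round(b['location']),round(b['conf'],2),np.round(at_z(cal,b['location'],z),4)) for b in r[:2]])
```

```text
3.6 [0.53060233 0.0769111  0.30201651] [ 1.79908820e+02  3.85147807e-02 -1.14412229e+01] [  38.73302908    7.08487457  -53.921349     90.52877312    5.80438716
   85.3841778  -116.89651098]
eye_bar [(array([431., 157.]), 0.71, array([ 0.5593, -0.0441,  0.085 ]))]
eye_centre [(array([432., 156.]), 0.69, array([ 0.5596, -0.0453,  0.085 ]))]
knob [(array([219., 161.]), 0.75, array([0.5987, 0.163 , 0.106 ]))]
dial_centre [(array([219., 161.]), 0.9, array([0.5987, 0.1621, 0.11  ]))]
spindle [(array([302., 166.]), 0.98, array([0.5761, 0.0878, 0.085 ])), (array([318., 164.]), 0.39, array([0.5756, 0.0708, 0.085 ]))]
hook_back [(array([323., 163.]), 0.74, array([0.5782, 0.0654, 0.13  ])), (array([218., 163.]), 0.32, array([0.597 , 0.1579, 0.13  ]))]
```

View pics/w0.png

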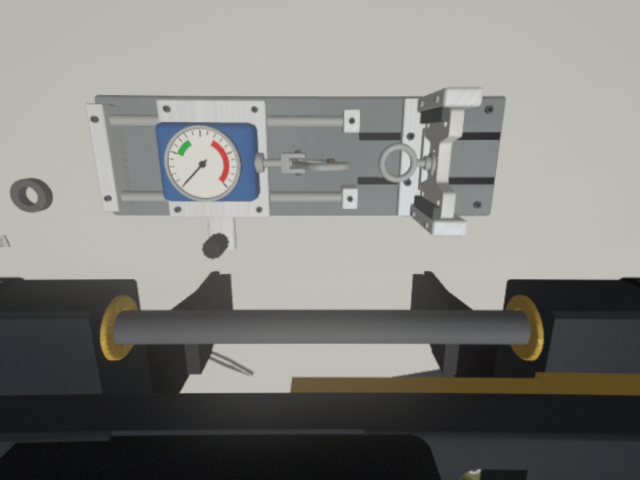

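The wrist view shows the dial at (202,163), the knob at about (214,245), the fork and pin at about (293,163), the hook reaching to (348,165), and the ring at (399,162). I will crop it for detail.

Run:
```python
from h import *
im=cv2.imread('pics/w0.png')[130:270,190:430]
cv2.imwrite('pics/c1.png',cv2.resize(im,(800,467),interpolation=2))
cal=viewer.get_calibration('wrist')
for n,p,z in(('dial',(202.5,163),.11),('knob',(211,246),.106),('ring',(399,162),.085),('fork',(293,163),.085)):
  print(n,at_z(cal,p,z).round(4))
print(rot(cal)[:,2],cal['position'])
```

```text
dial [0.5995 0.1813 0.11  ]
knob [0.5166 0.1979 0.106 ]
ring [ 0.5608 -0.0088  0.085 ]
fork [0.5813 0.0984 0.085 ]
[ 0.26219537 -0.05156173  0.96363633] [0.6021975  0.06479151 0.46496086]
```

View pics/c1.png

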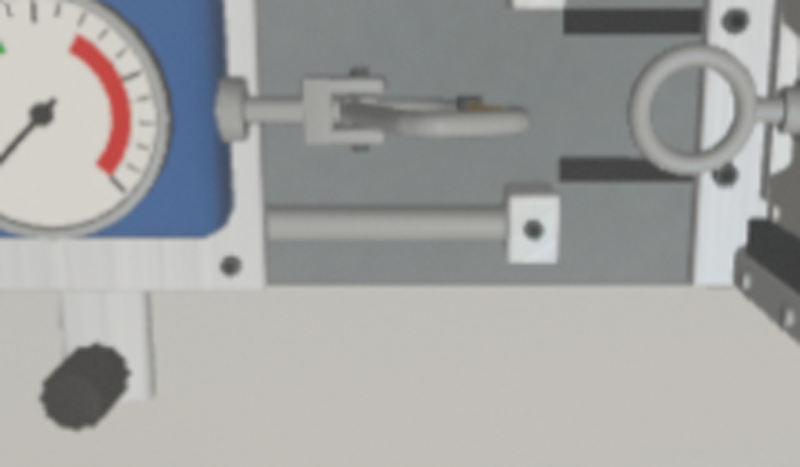

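Run:
```python
from h import *
cal=viewer.get_calibration('wrist')
C=lambda x,y:(190+x/3.3333,130+y/3.3333)
P={}
for n,p,z in(('dial',(41,114),.11),('knob',(71,400),.106),('ring',(695,110),.085),('bar',(642,110),.085),('pin',(360,110),.085)):
  P[n]=at_z(cal,C(*p),z);print(n,P[n].round(4))
s=(P['ring']-P['pin'])[:2];s/=np.linalg.norm(s);r=np.array([-s[1],s[0]]);print('line',np.degrees(np.arctan2(s[1],s[0])))
for n in P:
  v=(P[n]-P['pin'])[:2];print(n,(v@s).round(4),(v@r).round(4))
yaw=np.degrees(np.arctan2(s[1],s[0]))+90;k=P['knob'];print(yaw)
print(rel([k[0],k[1],.2],yaw),rel([k[0],k[1],.082],yaw))
```

```text
dial [0.5985 0.1818 0.11  ]
knob [0.5124 0.1988 0.106 ]
ring [ 0.5599 -0.0081  0.085 ]
bar [0.5632 0.0079 0.085 ]
pin [0.5803 0.0933 0.085 ]
line -101.35736150770232
dial -0.0903 0.0004
knob -0.09 -0.0873
ring 0.1035 -0.0
bar 0.0871 0.0
pin 0.0 0.0
-11.357361507702322
(array([-0.2057, -0.5689,  0.513 ]), array([ 0.0005, -0.0004,  0.0009])) (array([-0.206 , -0.5693,  1.103 ]), array([ 0.0005, -0.0004,  0.0009]))
```

>>> {"fn": "apply_moves", "kwargs": {"moves": [[-0.206,-0.569,0.66,0,0,0,1],[-0.206,-0.569,0.66,0,0,0,1],[-0.206,-0.569,0.66,0,0,0,1],[-0.206,-0.569,0.66,0,0,0,1],[-0.206,-0.569,0.66,0,0,0,1],[-0.206,-0.569,0.66,0,0,0,1]]}}

```text
time_s: 4.55
tool_pos: [0.5123, 0.1994, 0.1707]
tool_rot: [180.0, 0.0, -11.2]
force: [0.2, -1.2, 0.6]
grip_width: 0.0874
grasp_force: 0.0
```

Run:
```python
from h import *
o=env.get_obs();print(o['time_s'],o['tool_pos'],o['tool_rot'],o['qpos'].round(1))
cal,im=snap('wrist','w1')
for k,z in (('knob',.106),('dial_centre',.11)):print(k,[(b['conf'],at_z(cal,b['location'],z)) for b in masks_of('wrist',k)])
k=[.5124,.1988,.106]; im=im[:,:,::-1].copy()
for a in (k,[.5124,.1988,.07]):
  q=proj(cal,a);cv2.circle(im,(int(q[0]),int(q[1])),3,(0,0,255),1)
cv2.imwrite('pics/c2.png',im)
```

```text
4.55 [0.51232723 0.19940179 0.17068036] [ 1.79971337e+02  3.54639774e-03 -1.11700562e+01] [  25.7   15.4  -57.   100.    13.6   72.  -135.7]
knob [(0.94, array([0.6005265 , 0.17396321, 0.106     ]))]
dial_centre [(0.72, array([0.59693516, 0.17341866, 0.11      ])), (0.68, array([0.55619241, 0.0174182 , 0.11      ]))]
```

View pics/c2.png

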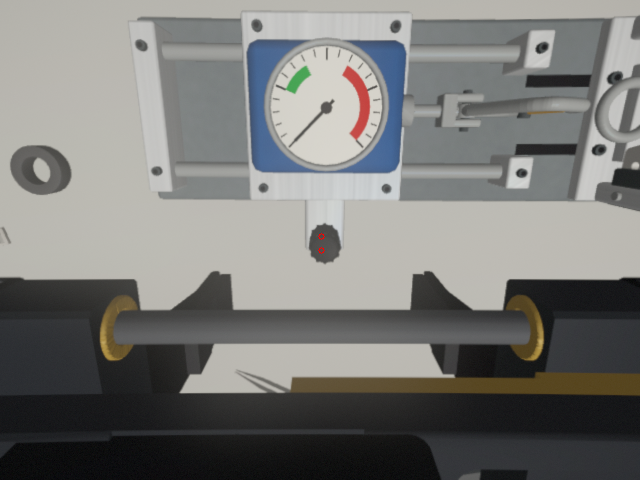

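Projected knob points (321,238) and (321,250) land on the real knob at (324,243), so I am descending and gripping.

>>> {"fn": "apply_moves", "kwargs": {"moves": [[0,-0.005,0.2,0,0,0,1],[0,-0.005,0.46,0,0,0,1],[0,-0.005,0.46,0,0,0,1],[0,-0.005,0.46,0,0,0,0.6],[0,-0.005,0.46,0,0,0,0.4],[0,-0.005,0.46,0,0,0,0.3],[0,-0.005,0.46,0,0,0,0.1],[0,-0.005,0.46,0,0,0,0.1],[0,-0.005,0.46,0,0,0,0.1],[0,-0.005,0.46,0,0,0,0.1],[0,-0.005,0.46,0,0,0,0.1]], "grip_force": 20}}

```text
time_s: 5.8
tool_pos: [0.5123, 0.2006, 0.0785]
tool_rot: [180.0, 0.0, -11.2]
force: [-0.8, 0.9, -1.1]
grip_width: 0.0311
grasp_force: 0.0
```

>>> {"fn": "apply_moves", "kwargs": {"moves": [[0,0,0,0,0,0,0.1],[0,0,0,0,0,0,0.1],[0,0,0,0,0,0,0.1],[0,0,0,0,0,0,0.1]]}}

```text
time_s: 6.2
tool_pos: [0.5117, 0.1974, 0.0783]
tool_rot: [179.7, 0.1, -11.3]
force: [-3.0, -7.0, 5.6]
grip_width: 0.0192
grasp_force: 20.0
```

>>> {"fn": "apply_moves", "kwargs": {"moves": [[0,0.03,0,0,0,0,0.1],[0,0.06,0,0,0,0,0.1],[0,0.09,0,0,0,0,0.1],[0,0.12,0,0,0,0,0.1],[0,0.15,0,0,0,0,0.1],[0,0.18,0,0,0,0,0.1],[0,0.2,0,0,0,0,0.1],[0,0.21,0,0,0,0,0.1],[0,0.21,0,0,0,0,0.1],[0,0.21,0,0,0,0,0.1]]}}

```text
time_s: 7.2
tool_pos: [0.5049, 0.1641, 0.0785]
tool_rot: [-179.5, -0.1, -11.1]
force: [5.8, 10.0, -7.8]
grip_width: 0.0195
grasp_force: 20.1
```

Run:
```python
from h import *
o=env.get_obs();print(o['time_s'],o['tool_pos'],o['tool_rot'],o['force'],o['qpos'].round(1))
cal,im=snap('wrist','w2')
cv2.imwrite('pics/c3.png',cv2.resize(im[:260,240:,::-1],(800,520),interpolation=2))
```

```text
7.2 [0.50492731 0.16412569 0.07845508] [-1.79518967e+02 -1.04728265e-01 -1.10631238e+01] [ 5.76750586  9.99698606 -7.83546998] [  27.7   18.6  -54.9  108.4   17.    61.3 -135.1]
```

View pics/c3.png

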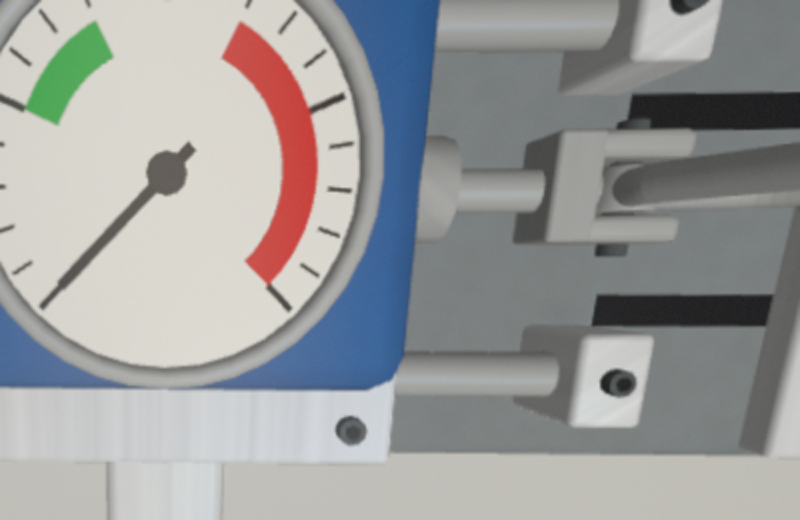

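The carriage moved about 34 mm because the arm yields about 5 mm to the drag. The needle is at zero and the pin is at crop (622,187). I am pushing another 8 mm, then releasing and rising for a look.

>>> {"fn": "apply_moves", "kwargs": {"moves": [[0,0.015,0,0,0,0,0.1],[0,0.03,0,0,0,0,0.1],[0,0.04,0,0,0,0,0.1],[0,0.04,0,0,0,0,0.1],[0,0.04,0,0,0,0,0.1]]}}

```text
time_s: 7.75
tool_pos: [0.5034, 0.1565, 0.0785]
tool_rot: [-179.5, -0.1, -11.1]
force: [4.6, 9.6, -8.9]
grip_width: 0.0196
grasp_force: 20.1
```

>>> {"fn": "apply_moves", "kwargs": {"moves": [[0,-0.02,0,0,0,0,0.3],[0,-0.02,0,0,0,0,0.6],[0,-0.02,0,0,0,0,0.8],[0,-0.02,0,0,0,0,0.8],[0,-0.02,0,0,0,0,0.8],[0,-0.02,0,0,0,0,0.8],[0,-0.02,-0.25,0,0,0,0.8],[0,0.2,-0.6,0,0,0,0.6],[0,0.4,-0.8,0,0,0,0.4],[0,0.4,-0.8,0,0,0,0.2],[0,0.4,-0.8,0,0,0,0],[0,0.4,-0.8,0,0,0,0],[0,0.4,-0.8,0,0,0,0]]}}

```text
time_s: 9.05
tool_pos: [0.4864, 0.074, 0.2375]
tool_rot: [-180.0, 0.1, -11.1]
force: [-0.6, -0.0, -0.9]
grip_width: 0.0294
grasp_force: 0.0
```

Run:
```python
from h import *
o=env.get_obs();print(o['time_s'],o['tool_pos'],o['tool_rot'],o['force'],o['qpos'].round(1),o['grip_width'])
cal,im=snap('wrist','w3')
cv2.imwrite('pics/c4.png',cv2.resize(im[30:230,200:500,::-1],(800,533),interpolation=2))
for n,p in dict(bar=[.5632,.0079,.085],ring=[.5599,-.0081,.085]).items():
  q=proj(cal,p);print(n,q,(q-[200,30])*8/3)
```

```text
9.05 [0.48638731 0.07404066 0.23745274] [-1.79998620e+02  1.01303827e-01 -1.11290267e+01] [-0.58693533 -0.03994157 -0.86015768] [  44.7    0.9  -56.2  102.     0.7   77.6 -112.7] 0.02938563657769925
bar [381.66630766 116.19037945] [484.44348709 229.84101186]
ring [401.54513015 116.3048223 ] [537.45368041 230.14619281]
```

View pics/c4.png

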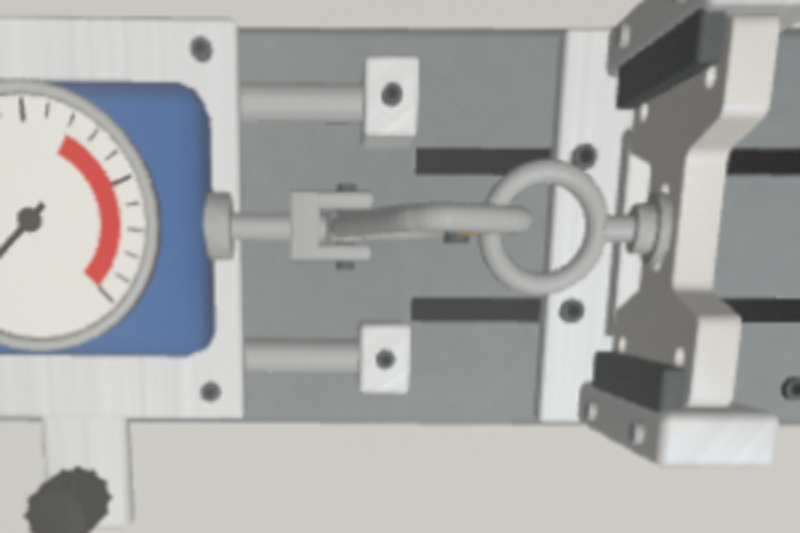

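The hook overhangs the ring; the pin is at crop x 345 and the ring bar at crop x 491, which puts the gap at about 45–46 mm. I will compute that exactly, along with the press targets.

Run:
```python
from h import *
cal=viewer.get_calibration('wrist')
C=lambda x,y:(200+x*3/8,30+y*3/8)
pin=at_z(cal,C(345,228),.085);bar=at_z(cal,C(491,228),.085);rc=at_z(cal,C(545,228),.085);tip=at_z(cal,C(530,219),.137)
s=(rc-pin)[:2];s/=np.linalg.norm(s);r=np.array([-s[1],s[0]])
print(pin,bar,rc,np.degrees(np.arctan2(s[1],s[0])),[np.linalg.norm((x-pin)[:2]) for x in(bar,rc,tip)])
# tool yaw 78.7: leading edge at TCP + 9.5mm along s
L=.0095
for th in(1.2,1.0,.85,.6,.4,.25,.1):
  f=.044*np.cos(th)-.0095*np.sin(th);z=.085+.044*np.sin(th)+.0095*np.cos(th)
  p=np.r_[pin[:2]+s*(f-L),z];print(th,round(f*1e3,1),round(z,4),p.round(4))
p=np.r_[pin[:2]+s*(-.02),.2];print(p,rel(p,78.7))
```

```text
[0.57193106 0.05035627 0.085     ] [0.56317886 0.00621792 0.085     ] [ 0.55992129 -0.01006859  0.085     ] -101.24134971588 [np.float64(0.04499773153027329), np.float64(0.061606805877279014), np.float64(0.046340214454733235)]
1.2 7.1 0.1295 [0.5724 0.0527 0.1295]
1.0 15.8 0.1272 [0.5707 0.0442 0.1272]
0.85 21.9 0.1243 [0.5695 0.0382 0.1243]
0.6 31.0 0.1177 [0.5677 0.0293 0.1177]
0.4 36.8 0.1109 [0.5666 0.0236 0.1109]
0.25 40.3 0.1051 [0.5659 0.0202 0.1051]
0.1 42.8 0.0988 [0.5654 0.0177 0.0988]
[0.57582991 0.06997257 0.2       ] (array([ 0.444 , -0.0651,  0.1853]), array([-0.0013,  0.0011, -1.0448]))
```

>>> {"fn": "apply_moves", "kwargs": {"moves": [[0.444,-0.065,0.0,0,0,-1.045,0],[0.444,-0.065,0.0,0,0,-1.045,0],[0.444,-0.065,0.1,0,0,-1.045,0],[0.444,-0.065,0.18,0,0,-1.045,0],[0.444,-0.065,0.18,0,0,-1.045,0],[0.444,-0.065,0.18,0,0,-1.045,0],[0.444,-0.065,0.18,0,0,-1.045,0],[0.444,-0.065,0.18,0,0,-1.045,0],[0.444,-0.065,0.18,0,0,-1.045,0],[0.444,-0.065,0.18,0,0,-1.045,0],[0.444,-0.065,0.18,0,0,-1.045,0],[0.444,-0.065,0.18,0,0,-1.045,0],[0.444,-0.065,0.18,0,0,-1.045,0]]}}

```text
apply_moves: Invalid argument: moves='[[0.444,-0.065,0.0,0,0,-1.045,0],[0.444,-0.065,0.0,0,0,-1.045,0],[0.444,-0.065,0.1,0,0,-1.045,0],[0.444,-0.065,0.18,0,0,-1.045,0],[0.444,-0.065,0.18,0,0,-1.045,0],[0.444,-0.065,0.18,0,0,-1.045,0],[0....(429 chars total, truncated) does not match type={"type": "array", "items": {"type": "array", "items": {"type": "number", "minimum": -1, "maximum": 1}}}
```

```bash
cat >> h.py <<'E'
def st(pin=np.array([.57193,.05036]),a=-101.24):
    o=env.get_obs();s=np.array([np.cos(np.radians(a)),np.sin(np.radians(a))]);v=o['tool_pos'][:2]-pin
    print('t',round(o['time_s'],2),'f mm',round(1e3*v@s,1),'lat',round(1e3*(v@[-s[1],s[0]]),1),'z',o['tool_pos'][2].round(4),'rot',o['tool_rot'].round(1),'F',o['force'].round(1),'w',o['grip_width'].round(4))
E
python3 - <<'E'
from h import *
st();o=env.get_obs();print(o['qpos'].round(1))
cal,im=snap('wrist','w4')
s=np.array([-.195,-.981])
for f,z in((-17.5,.130),):print(rel(np.r_[np.array([.57193,.05036])+s*f/1e3,z],78.7))
E
```

```text
Traceback (most recent call last):
  File "h.py", line 29, in st
    print('t',round(o['time_s'],2),'f mm',round(1e3*v@s,1),'lat',round(1e3*(v@[-s[1],s[0]]),1),'z',o['tool_pos'][2].round(4),'rot',o['tool_rot'].round(1),'F',o['force'].round(1),'w',o['grip_width'].round(4))
                                                                                                                                                                                      ^^^^^^^^^^^^^^^^^^^^^
AttributeError: 'float' object has no attribute 'round'
```

The turn was over the limit, so I am splitting it: −0.6, then −0.445.

>>> {"fn": "apply_moves", "kwargs": {"moves": [[0.444,-0.065,0.0,0,0,-0.6,0],[0.444,-0.065,0.0,0,0,-0.6,0],[0.444,-0.065,0.1,0,0,-0.6,0],[0.444,-0.065,0.18,0,0,-0.6,0],[0.444,-0.065,0.18,0,0,-0.6,0],[0.444,-0.065,0.18,0,0,-0.6,0],[0.444,-0.065,0.18,0,0,-0.6,0]]}}

```text
time_s: 9.8
tool_pos: [0.5759, 0.0702, 0.2009]
tool_rot: [-179.8, 0.1, 40.5]
force: [0.1, 0.1, -0.3]
grip_width: 0.0003
grasp_force: 0.0
```

>>> {"fn": "apply_moves", "kwargs": {"moves": [[0,0,0,0,0,-0.445,0],[0,0,0,0,0,-0.445,0],[0,0,0,0,0,-0.445,0],[0,0,0,0,0,-0.445,0],[0,0,0,0,0,-0.445,0],[0,0,0,0,0,-0.445,0]]}}

```text
time_s: 10.4
tool_pos: [0.5764, 0.0694, 0.2018]
tool_rot: [-179.9, -0.0, 78.5]
force: [-0.3, 0.3, 0.3]
grip_width: 0.0002
grasp_force: 0.0
```

```bash
sed -i "s/o\['grip_width'\].round(4)/round(o['grip_width'],4)/" h.py
python3 - <<'E'
from h import *
st();o=env.get_obs();print(o['qpos'].round(1))
cal,im=snap('wrist','w4')
s=np.array([-.195,-.981])
for f,z in((-17.5,.130),):print(rel(np.r_[np.array([.57193,.05036])+s*f/1e3,z],78.7))
E
```

```text
t 10.4 f mm -19.5 lat 0.7 z 0.2018 rot [-179.9   -0.    78.5] F [-0.3  0.3  0.3] w 0.0002
[ 46.7  25.8 -71.7  93.2  24.8  79.3 -39.6]
(array([-0.01  , -0.0033,  0.3596]), array([-0.0008, -0.0004, -0.0032]))
```

View pics/w4.png

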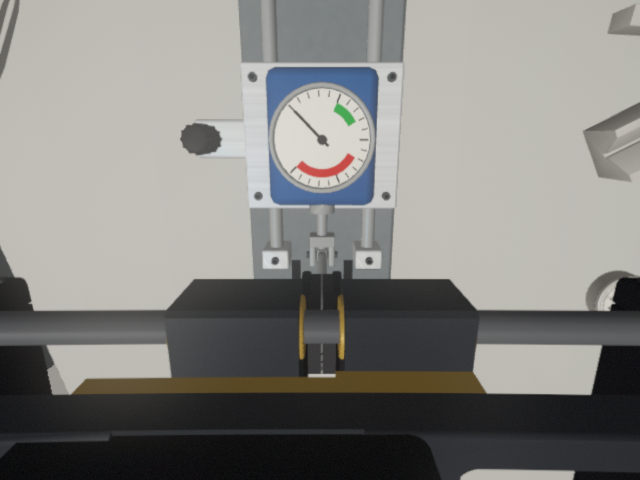

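The fingers sit over the pull line, just gauge-side of the hook; the needle points at zero. I am descending behind the hook.

>>> {"fn": "apply_moves", "kwargs": {"moves": [[-0.01,-0.003,0.12,0,0,0,0],[-0.01,-0.003,0.24,0,0,0,0],[-0.01,-0.003,0.34,0,0,0,0],[-0.01,-0.003,0.34,0,0,0,0],[-0.01,-0.003,0.34,0,0,0,0]]}}

```text
time_s: 10.95
tool_pos: [0.5757, 0.0672, 0.1348]
tool_rot: [-180.0, -0.0, 78.5]
force: [-0.1, -0.5, 0.4]
grip_width: 0.0009
grasp_force: 0.0
```

Run:
```python
from h import *
st();print(env.get_obs()['qpos'].round(1))
```

```text
t 10.95 f mm -17.2 lat 0.5 z 0.1348 rot [-180.    -0.    78.5] F [-0.1 -0.5  0.4] w 0.0009
[ 45.   28.8 -68.9  98.1  28.   72.9 -41.7]
```

>>> {"fn": "apply_moves", "kwargs": {"moves": [[-0.03,0,0.02,0,0,0,0],[-0.06,0,0.025,0,0,0,0],[-0.09,0,0.03,0,0,0,0],[-0.118,0,0.038,0,0,0,0],[-0.135,0,0.047,0,0,0,0],[-0.148,0,0.053,0,0,0,0],[-0.148,0,0.053,0,0,0,0]]}}

```text
time_s: 11.65
tool_pos: [0.5702, 0.0377, 0.1241]
tool_rot: [180.0, -0.0, 78.6]
force: [0.4, 0.5, 1.8]
grip_width: 0.0
grasp_force: 0.7
```

Run:
```python
from h import *
st()
```

```text
t 11.65 f mm 12.7 lat 0.7 z 0.1241 rot [180.   -0.   78.6] F [0.4 0.5 1.8] w 0.0
```

>>> {"fn": "apply_moves", "kwargs": {"moves": [[-0.023,0,0.015,0,0,0,0],[-0.045,0,0.032,0,0,0,0],[-0.06,0,0.048,0,0,0,0],[-0.074,0,0.065,0,0,0,0],[-0.074,0,0.065,0,0,0,0]]}}

```text
time_s: 12.15
tool_pos: [0.5675, 0.0242, 0.1114]
tool_rot: [179.9, -0.1, 78.7]
force: [0.5, 1.5, 0.8]
grip_width: 0.0004
grasp_force: 0.9
```

Run:
```python
from h import *
st()
```

```text
t 12.15 f mm 26.5 lat 0.7 z 0.1114 rot [ 1.799e+02 -1.000e-01  7.870e+01] F [0.5 1.5 0.8] w 0.0004
```

>>> {"fn": "apply_moves", "kwargs": {"moves": [[-0.009,0,0.015,0,0,0,0],[-0.018,0,0.029,0,0,0,0],[-0.018,0,0.029,0,0,0,0]]}}

```text
time_s: 12.45
tool_pos: [0.5658, 0.019, 0.1045]
tool_rot: [-180.0, 0.1, 78.6]
force: [-0.0, -0.8, 0.2]
grip_width: 0.0003
grasp_force: 0.0
```

Run:
```python
from h import *
st()
for n in ('gate','hook_back','spindle'):print(n,[(b['location'],round(b['conf'],2)) for b in boxes_of('wrist',n)] if 0 else '')
```

```text
t 12.45 f mm 31.9 lat 0.1 z 0.1045 rot [-1.80e+02  1.00e-01  7.86e+01] F [-0.  -0.8  0.2] w 0.0003
gate 
hook_back 
spindle
```

>>> {"fn": "apply_moves", "kwargs": {"moves": [[-0.007,0,0.015,0,0,0,0],[-0.01,0,0.03,0,0,0,0],[-0.01,0,0.03,0,0,0,0]]}}

```text
time_s: 12.75
tool_pos: [0.5653, 0.0169, 0.0982]
tool_rot: [-179.9, 0.1, 78.6]
force: [-1.2, 0.2, 0.0]
grip_width: 0.0004
grasp_force: 0.0
```

Run:
```python
from h import *
st()
```

```text
t 12.75 f mm 34.1 lat -0.0 z 0.0982 rot [-1.799e+02  1.000e-01  7.860e+01] F [-1.2  0.2  0. ] w 0.0004
```

>>> {"fn": "apply_moves", "kwargs": {"moves": [[0,0,-0.2,0,0,0,0],[0,0,-0.4,0,0,0,0],[-0.2,0,-0.5,0,0,0,0],[-0.4,0,-0.5,0,0,0,0],[-0.4,0,-0.5,0,0,0,0],[-0.4,0,-0.5,0,0,0,0]]}}

```text
time_s: 13.35
tool_pos: [0.5497, -0.0624, 0.1988]
tool_rot: [-180.0, 0.0, 78.4]
force: [0.7, 0.3, 0.5]
grip_width: 0.0008
grasp_force: 0.0
```

Run:
```python
from h import *
st();print(env.get_obs()['qpos'].round(1))
cal,im=snap('wrist','w5')
for n,p in dict(pin=[.57193,.05036,.085],bar=[.5632,.0062,.085]).items(): print(n,proj(cal,p))
for n in('hook','gate'): print(n,[(b['location'],round(b['conf'],2)) for b in boxes_of('wrist',n)])
q=proj(cal,[.568,.03,.085]).astype(int);x0=max(0,q[0]-90);y0=max(0,q[1]-80);print(x0,y0)
cv2.imwrite('pics/c5.png',cv2.resize(im[y0:y0+160,x0:x0+180,::-1],None,fx=3.7,fy=3.7,interpolation=2))
```

```text
t 13.35 f mm 114.9 lat 0.1 z 0.1988 rot [-180.     0.    78.4] F [0.7 0.3 0.5] w 0.0008
[ 64.8  22.1 -74.2  97.2  21.8  77.5 -24.7]
pin [320.08216424  72.58559793]
bar [320.62868864 139.49823973]
hook [([319.0, 112.7], 0.87)]
gate []
230 24
```

View pics/c5.png

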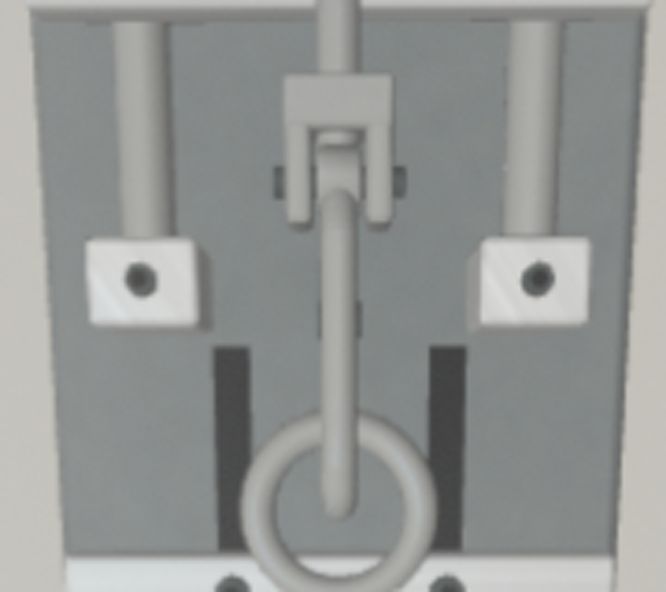

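The hook now lies down over the ring, with its tip at crop (338,515) inside the eye. I will press once more gently, to confirm that its back rests solidly on the bar.

>>> {"fn": "apply_moves", "kwargs": {"moves": [[0.2,0,0,0,0,0,0],[0.4,0,0.1,0,0,0,0],[0.4,0,0.3,0,0,0,0],[0.4,0,0.45,0,0,0,0],[0.4,0,0.5,0,0,0,0],[0.4,0,0.51,0,0,0,0],[0.4,0,0.515,0,0,0,0],[0.4,0,0.515,0,0,0,0]]}}

```text
time_s: 14.3
tool_pos: [0.5669, 0.0179, 0.0975]
tool_rot: [179.9, -0.0, 78.6]
force: [-0.8, -0.5, -0.7]
grip_width: 0.0005
grasp_force: 0.0
```

Run:
```python
from h import *
st()
```

```text
t 14.3 f mm 32.8 lat 1.4 z 0.0975 rot [179.9  -0.   78.6] F [-0.8 -0.5 -0.7] w 0.0005
```

>>> {"fn": "apply_moves", "kwargs": {"moves": [[0,0,0.01,0,0,0,0],[0,0,0.015,0,0,0,0],[0,0,0.015,0,0,0,0]]}}

```text
time_s: 14.6
tool_pos: [0.5671, 0.0176, 0.0952]
tool_rot: [179.8, 0.0, 78.6]
force: [-1.9, 0.3, 7.9]
grip_width: 0.0004
grasp_force: 4.1
```

>>> {"fn": "apply_moves", "kwargs": {"moves": [[0,0,0.005,0,0,0,0],[0,0,0.01,0,0,0,0],[0,0,0.01,0,0,0,0]]}}

```text
time_s: 14.9
tool_pos: [0.5672, 0.0177, 0.0948]
tool_rot: [179.8, 0.1, 78.6]
force: [-5.8, -0.9, 19.0]
grip_width: 0.0
grasp_force: 9.6
```

Solid rest on the bar at z ≈ 0.095, as expected. I am lifting off and returning to the knob.

>>> {"fn": "apply_moves", "kwargs": {"moves": [[0,0,-0.2,0,0,0,0],[0,0,-0.4,0,0,0,0],[0,0,-0.5,0,0,0.1,0],[0.3,-0.2,-0.5,0,0,0.3,0.2],[0.6,-0.3,-0.5,0,0,0.6,0.6],[0.6,-0.3,-0.5,0,0,0.6,0.8],[0.6,-0.3,-0.5,0,0,0.6,0.8],[0.6,-0.3,-0.5,0,0,0.6,0.8],[0.6,-0.3,-0.5,0,0,0.6,0.8]]}}

```text
time_s: 15.8
tool_pos: [0.5309, 0.1475, 0.1917]
tool_rot: [179.9, -0.0, 27.0]
force: [-0.0, 0.1, -0.1]
grip_width: 0.0404
grasp_force: 0.0
```

Run:
```python
from h import *
st();print(env.get_obs()['qpos'].round(1),rel([.5034,.1565,.19],-11.2),rel([.5034,.1565,.079],-11.2))
```

```text
t 15.8 f mm -87.3 lat -59.2 z 0.1917 rot [179.9  -0.   27. ] F [-0.   0.1 -0.1] w 0.0404
[ 36.6  16.6 -63.7  98.2  15.5  74.8 -93.3] (array([-0.1022, -0.1026,  0.0085]), array([ 0.0008, -0.0008,  0.4448])) (array([-0.1026, -0.1034,  0.5635]), array([ 0.0008, -0.0008,  0.4448]))
```

>>> {"fn": "apply_moves", "kwargs": {"moves": [[-0.102,-0.103,0,0,0,0.445,0.8],[-0.102,-0.103,0,0,0,0.445,0.8],[-0.102,-0.103,0,0,0,0.445,0.8],[-0.102,-0.103,0,0,0,0.445,0.8],[-0.102,-0.103,0,0,0,0.445,0.8],[-0.102,-0.103,0,0,0,0.445,0.8],[-0.102,-0.103,0,0,0,0.445,0.8]]}}

```text
time_s: 16.5
tool_pos: [0.5034, 0.1562, 0.1912]
tool_rot: [180.0, -0.0, -11.0]
force: [-0.2, -0.2, -0.1]
grip_width: 0.0694
grasp_force: 0.0
```

Run:
```python
from h import *
st();cal,im=snap('wrist','w6');o=env.get_obs();print(o['tool_pos'],rel([.5034,.1565,.079],-11.2))
q=proj(cal,[.5034,.1565,.106]);print(q)
g=cv2.cvtColor(im,cv2.COLOR_RGB2GRAY);m=np.zeros_like(g);m[int(q[1])-40:int(q[1])+30,int(q[0])-45:int(q[0])+45]=1
b=((g<85)&(m>0)).astype(np.uint8);n,l,s,c=cv2.connectedComponentsWithStats(b);i=1+s[1:,4].argmax();print(s[i],c[i],at_z(cal,c[i],.09))
```

```text
t 16.5 f mm -90.4 lat -87.9 z 0.1912 rot [180.  -0. -11.] F [-0.2 -0.2 -0.1] w 0.0694
[0.50334529 0.15615863 0.19116914] (array([-1.000e-04, -1.700e-03,  5.608e-01]), array([ 0.    , -0.    ,  0.0016]))
[320.35697932 242.4085084 ]
[308 219  27  22 217] [320.41935484 226.67741935] [0.51081836 0.15503542 0.09      ]
```

>>> {"fn": "apply_moves", "kwargs": {"moves": [[0,0,0.25,0,0,0,0.8],[0,0,0.5,0,0,0,0.8],[0,0,0.56,0,0,0,0.6],[0,0,0.56,0,0,0,0.4],[0,0,0.56,0,0,0,0.1],[0,0,0.56,0,0,0,0.1],[0,0,0.56,0,0,0,0.1],[0,0,0.56,0,0,0,0.1],[0,0,0.56,0,0,0,0.1],[0,0,0.56,0,0,0,0.1],[0,0,0.56,0,0,0,0.1],[0,0,0.56,0,0,0,0.1]]}}

```text
time_s: 17.75
tool_pos: [0.5037, 0.1565, 0.0796]
tool_rot: [-180.0, -0.0, -11.2]
force: [-0.5, 0.1, 4.2]
grip_width: 0.0196
grasp_force: 20.0
```

```bash
cat >> h.py <<'E'
def needle(name,ang=None):
    """dark needle direction from the dial centre, rad clockwise from zero (half past seven)"""
    cal,im=snap('wrist',name);o=env.get_obs()
    hsv=cv2.cvtColor(im,cv2.COLOR_RGB2HSV)
    blue=cv2.inRange(hsv,(95,100,60),(130,255,255));ys,xs=np.nonzero(blue)
    f=lambda p:at_z(cal,p,.11)[:2]
    # dial ellipse: bright disc within the blue box
    x0,x1,y0,y1=xs.min(),xs.max(),ys.min(),ys.max()
    g=im.max(2);w=cv2.inRange(hsv,(0,0,150),(180,60,255));w[:y0]=0;w[y1:]=0;w[:,:x0]=0;w[:,x1:]=0
    cs=max(cv2.findContours(w,cv2.RETR_EXTERNAL,cv2.CHAIN_APPROX_NONE)[0],key=cv2.contourArea)
    P=np.array([f(p[0]) for p in cs]);(cx,cy),rad=cv2.minEnclosingCircle(P.astype(np.float32)*1000)
    c=np.array([cx,cy])/1e3
    a=np.arange(0,2*np.pi,.01);best=[]
    r=np.array([np.cos(np.radians(-11.24)),np.sin(np.radians(-11.24))]);s=np.array([r[1],-r[0]])
    for t in a:   # t clockwise from 12 o'clock (rear)
        d=np.cos(t)*r+np.sin(t)*s
        v=[]
        for k in np.linspace(.006,.024,25):
            q=proj(cal,np.r_[c+k*d,.111]);v.append(g[int(round(q[1])),int(round(q[0]))])
        best.append(np.mean(v))
    t=a[np.argmin(best)];print('dial',c.round(4),'rad mm',round(rad,1),'needle',round((t-np.radians(225))%(2*np.pi),3),'dark',round(min(best)))
E
python3 - <<'E'
from h import *
st();needle('w7')
E
```

```text
t 17.75 f mm -90.8 lat -87.6 z 0.0796 rot [-180.    -0.   -11.2] F [-0.5  0.1  4.2] w 0.0196
dial [0.5903 0.1384] rad mm 32.2 needle 0.053 dark 92
```

The needle reading is sound (0.05 rad, dial radius 32 mm). I am pulling back in small steps.

>>> {"fn": "apply_moves", "kwargs": {"moves": [[0,-0.015,0,0,0,0,0.1],[0,-0.03,0,0,0,0,0.1],[0,-0.04,0,0,0,0,0.1],[0,-0.04,0,0,0,0,0.1],[0,-0.04,0,0,0,0,0.1]]}}

```text
time_s: 18.3
tool_pos: [0.5042, 0.159, 0.0795]
tool_rot: [179.5, 0.1, -11.4]
force: [-5.6, -9.9, 14.0]
grip_width: 0.0191
grasp_force: 20.0
```

Run:
```python
from h import *
st();needle('w8')
```

```text
t 18.3 f mm -93.4 lat -87.6 z 0.0795 rot [ 1.795e+02  1.000e-01 -1.140e+01] F [-5.6 -9.9 14. ] w 0.0191
dial [0.5908 0.1409] rad mm 32.2 needle 0.253 dark 91
```

>>> {"fn": "apply_moves", "kwargs": {"moves": [[0,-0.008,0,0,0,0,0.1],[0,-0.016,0,0,0,0,0.1],[0,-0.016,0,0,0,0,0.1],[0,-0.016,0,0,0,0,0.1]]}}

```text
time_s: 18.75
tool_pos: [0.5047, 0.1618, 0.0795]
tool_rot: [179.4, 0.1, -11.4]
force: [-6.2, -11.3, 15.0]
grip_width: 0.0194
grasp_force: 20.0
```

Run:
```python
from h import *
st();needle('w9')
```

```text
t 18.75 f mm -96.2 lat -87.6 z 0.0795 rot [ 1.794e+02  1.000e-01 -1.140e+01] F [ -6.2 -11.3  15. ] w 0.0194
dial [0.5914 0.1438] rad mm 32.2 needle 0.253 dark 91
```

>>> {"fn": "apply_moves", "kwargs": {"moves": [[0,-0.005,0,0,0,0,0.1],[0,-0.01,0,0,0,0,0.1],[0,-0.01,0,0,0,0,0.1]]}}

```text
time_s: 19.1
tool_pos: [0.5051, 0.1636, 0.0795]
tool_rot: [179.4, 0.1, -11.4]
force: [-5.8, -12.2, 15.0]
grip_width: 0.0196
grasp_force: 20.0
```

Run:
```python
from h import *
st();needle('w10')
im=cv2.imread('pics/w10.png')
cv2.imwrite('pics/c6.png',cv2.resize(im[0:240,170:550],None,fx=2,fy=2,interpolation=2))
```

```text
t 19.1 f mm -98.1 lat -87.6 z 0.0795 rot [ 1.794e+02  1.000e-01 -1.140e+01] F [ -5.8 -12.2  15. ] w 0.0196
dial [0.5918 0.1456] rad mm 32.2 needle 0.303 dark 91
```

View pics/c6.png

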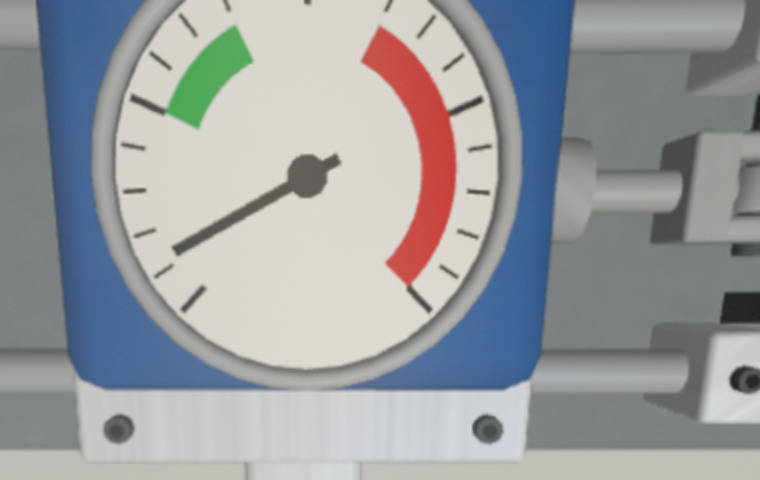

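The needle in the picture (tip at 175,250, between the 1 and 2 N ticks) agrees with the measured 0.30 rad, so the ring has begun to bear. I am continuing.

>>> {"fn": "apply_moves", "kwargs": {"moves": [[0,-0.005,0,0,0,0,0.1],[0,-0.01,0,0,0,0,0.1],[0,-0.01,0,0,0,0,0.1],[0,-0.01,0,0,0,0,0.1]]}}

```text
time_s: 19.55
tool_pos: [0.5054, 0.1651, 0.0794]
tool_rot: [179.4, 0.1, -11.4]
force: [-6.4, -12.3, 15.4]
grip_width: 0.0194
grasp_force: 20.0
```

Run:
```python
from h import *
st();needle('w11')
```

```text
t 19.55 f mm -99.6 lat -87.6 z 0.0794 rot [ 1.794e+02  1.000e-01 -1.140e+01] F [ -6.4 -12.3  15.4] w 0.0194
dial [0.5921 0.1471] rad mm 32.2 needle 0.583 dark 90
```

>>> {"fn": "apply_moves", "kwargs": {"moves": [[0,-0.005,0,0,0,0,0.1],[0,-0.01,0,0,0,0,0.1],[0,-0.013,0,0,0,0,0.1],[0,-0.013,0,0,0,0,0.1],[0,-0.013,0,0,0,0,0.1]]}}

```text
time_s: 20.1
tool_pos: [0.5057, 0.1667, 0.0794]
tool_rot: [179.3, 0.1, -11.4]
force: [-7.4, -13.8, 16.8]
grip_width: 0.019
grasp_force: 20.0
```

Run:
```python
from h import *
st();needle('w12')
```

```text
t 20.1 f mm -101.2 lat -87.6 z 0.0794 rot [ 1.793e+02  1.000e-01 -1.140e+01] F [ -7.4 -13.8  16.8] w 0.019
dial [0.5924 0.1487] rad mm 32.3 needle 1.053 dark 88
```

>>> {"fn": "apply_moves", "kwargs": {"moves": [[0,-0.005,0,0,0,0,0.1],[0,-0.01,0,0,0,0,0.1],[0,-0.01,0,0,0,0,0.1],[0,-0.01,0,0,0,0,0.1]]}}

```text
time_s: 20.55
tool_pos: [0.506, 0.1679, 0.0794]
tool_rot: [179.2, 0.2, -11.4]
force: [-7.7, -15.9, 18.7]
grip_width: 0.0195
grasp_force: 20.0
```

Run:
```python
from h import *
st();needle('w13')
```

```text
t 20.55 f mm -102.4 lat -87.6 z 0.0794 rot [179.2   0.2 -11.4] F [ -7.7 -15.9  18.7] w 0.0195
dial [0.5927 0.1499] rad mm 32.3 needle 1.473 dark 89
```

The needle is at 1.47 rad (6.25 N), mid-green. I am easing the arm's load, then opening.

>>> {"fn": "apply_moves", "kwargs": {"moves": [[0,0.01,0,0,0,0,0.1],[0,0.02,0,0,0,0,0.1],[0,0.025,0,0,0,0,0.1],[0,0.025,0,0,0,0,0.1]]}}

```text
time_s: 21.0
tool_pos: [0.506, 0.1679, 0.0795]
tool_rot: [179.7, 0.0, -11.3]
force: [-2.5, -5.5, 8.7]
grip_width: 0.019
grasp_force: 20.0
```

Run:
```python
from h import *
st();needle('w14')
```

```text
t 21.0 f mm -102.4 lat -87.6 z 0.0795 rot [179.7   0.  -11.3] F [-2.5 -5.5  8.7] w 0.019
dial [0.5927 0.1498] rad mm 32.2 needle 1.463 dark 89
```

>>> {"fn": "apply_moves", "kwargs": {"moves": [[0,0.008,0,0,0,0,0.2],[0,0.008,0,0,0,0,0.4],[0,0.008,0,0,0,0,0.6],[0,0.008,0,0,0,0,0.8],[0,0.008,0,0,0,0,0.8],[0,0.008,0,0,0,0,0.8],[0,0.008,-0.2,0,0,0,0.8],[0,0.008,-0.4,0,0,0,0.8],[0,0.008,-0.6,0,0,0,0.8],[0,0.008,-0.6,0,0,0,0.8],[0,0.008,-0.6,0,0,0,0.8]]}}

```text
time_s: 22.15
tool_pos: [0.5063, 0.1694, 0.1998]
tool_rot: [-180.0, -0.1, -11.2]
force: [-0.3, 0.3, -0.2]
grip_width: 0.0696
grasp_force: 0.0
```

Run:
```python
from h import *
st();needle('w15')
```

```text
t 22.15 f mm -103.9 lat -87.5 z 0.1998 rot [-1.80e+02 -1.00e-01 -1.12e+01] F [-0.3  0.3 -0.2] w 0.0696
dial [0.5924 0.1497] rad mm 36.1 needle 1.463 dark 94
```

The needle still reads 1.46 rad with the gripper clear, so I am handing in.

```bash
python3 -c "
from h import *
print(env.sign_off())"
```

```text
the job is handed in; nothing more can be done
None
```

The job is handed in: the hook is down on the eye bolt and holding the pull, the needle rests at about 1.46 rad (6.2 N, in the green band), and the gripper is clear, though I inferred the gate's snap from the hook resting solidly on the bar and taking the pull rather than seeing it.

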